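Open the push-button biscuit box and fill it from the baking tray

TASK

Fill the biscuit box for the table. It skids on its felt feet, so push it back against the spice ledge and, braced there, press the button in its front, under the edge of the lid, so that the lid springs open. Then lift the baking tray, tip all five biscuits off its open end into the box, and set the empty tray back down flat on the worktop, leaving the lid open, the box by the ledge and the other things on the worktop where they are.

Things in the scene. Friction and masses are not known exactly. Their poses are not given: they have to be found in the camera images.
- biscuit_box: loose biscuit box, 0.6 kg: white steel tub 137 mm deep (x), 130 wide (y), rim 78 mm high, upright walls 4 mm thick, under a wooden lid (top 87 mm high when shut) that overhangs the front. Origin: centre of the tub's underside; x from its front to its back, z up. Push button in the middle of its front wall (x = -68 mm). Glides easily on felt feet (friction about 0.18)
- box_button (a joint): travel of the push button (m): 0 out, 0.006 fully in, level, straight into the front wall (along box x). About 3 N to start it, 6.5 N at 4 mm, where the lid's catch lets go, 8 N fully in. It springs out again. That is more than the box's feet can hold, so the box slides away instead unless its back bears on something fixed
- button_face (a point): middle of the button's upright outer face, 48 mm above the box's underside and 10 mm in front of its front wall. The button is a steel bar 54 mm wide and 22 mm high. The shut lid's front edge is 31 mm higher and juts out 13 mm in front of this face, so a finger has to reach in under it leaning, pointing ahead and down (about 40 degrees from vertical)
- box_lid (a joint): opening angle of the lid (rad) about its hinge along the rear rim: 0 shut and held by the catch, 1.65 standing up open (then its edge is 240 mm above the worktop). When the catch lets go a damped spring swings it up in about 1 s and keeps it open; nothing may be in its way
- box_mouth (a point): middle of the mouth of the box, at rim height; the mouth is 129 mm (box x) by 122 mm (box y), the floor 70 mm below it
- spice_ledge: wooden spice ledge, fixed to the worktop: 90 mm deep (x), 360 mm wide (y), 50 mm high, flat upright front face at x = -45 mm; spice jars up to 106 mm tall stand on it, their middles 12 mm behind its origin. Origin: centre of its underside; x points away from the robot
- box_back (a point): middle of the lower edge of the box's flat upright back, at box x = +68.5 mm, z = 3 mm
- tray: narrow aluminium baking tray, loose, 0.18 kg, 150 mm long (x), 68 mm wide (y), upright sides 34 mm high along both lengths and across the end at x = -75 mm; the end at x = +75 mm is open, so things slide off there. Floor 10 mm up, sides 2.5 mm thick. Origin: centre of its underside, z up. Can be grasped across its long sides
- biscuit_1: round domed biscuit, 29 mm across, 16.5 mm high, 12 g, slides off the tray when that is tipped by 35 degrees or more. Origin: centre of its flat underside
- biscuit_2: round domed biscuit, 29 mm across, 16.5 mm high, 12 g, slides off the tray when that is tipped by 35 degrees or more. Origin: centre of its flat underside
- biscuit_3: round domed biscuit, 29 mm across, 16.5 mm high, 12 g, slides off the tray when that is tipped by 35 degrees or more. Origin: centre of its flat underside
- biscuit_4: round domed biscuit, 29 mm across, 16.5 mm high, 12 g, slides off the tray when that is tipped by 35 degrees or more. Origin: centre of its flat underside
- biscuit_5: round domed biscuit, 29 mm across, 16.5 mm high, 12 g, slides off the tray when that is tipped by 35 degrees or more. Origin: centre of its flat underside
- mug: bystander, loose: small dark mug, 59 mm wide with its handle reaching 84 mm, 53 mm high. Origin: centre of its underside
- glass: bystander, loose: small clear tumbler, 51 mm across, 58 mm high. Origin: centre of its underside
- soup_tin: bystander, loose: small food tin, 57 mm across, 72 mm high. Origin: centre of its underside
- jam_jar: bystander, loose: preserve jar, 62 mm across, 85 mm high. Origin: centre of its underside
- teaspoon: bystander, loose: steel teaspoon, 138 x 28 x 12 mm. Origin: centre of its underside

How it is judged:
By the outcome, as a careful person would: the job done as asked, in the order asked, and still so for the second after the job is handed in, with the robot touching nothing.
It also fails if it takes over 64 s, if anything falls off the work surface, if the arm or the gripper's body presses on something with over 40 N, if the wrist force passes 120 N, or if a joint passes its speed limit or range.

ROBOT

A 6-joint arm with a two-finger parallel gripper is mounted at the origin on a cart in front of the work surface, level with it; the furniture and walls round the work are solid. World frame = base frame: x ahead of the robot, y to its left, z up, the work surface at z = 0. Lengths are in mm, angles in rad, forces in N, time in s.
With the tool pointing down it reaches from about 325 to 850 mm from the base axis. Payload 4.4 kg.
Tool frame: the origin (TCP) lies at the very end of the fingers, on their centre line; the grasp point (between the pads) lies ctrl.grip_depth behind it (ctrl.grip_depth is the distance from the TCP to the grasp point, in mm); z points along the fingers, y is the line along which they close (so a half turn about z gives the same grasp; the last joint's range is limited). The gripper opens to 94 mm and grips with 3 to 60 N. Pads are 16 mm wide; open, the fingers measure 119 mm over their backs; the gripper's body (75 mm by 177 mm) begins 78 mm behind the grasp point.
Start: joints at [-1.397, 0.207, 1.542, -0, 1.393, -0.15], TCP at [183.481, -544.942, 205.447] pointing down, gripper open.
Joint ranges: [-2.73, 2.73], [-0.86, 2.22], [0.23, 2.46], [-1.11, 4.25], [0.08, 2.63], [-2.82, 2.82]. Speed limits (rad/s): [2.79, 2.79, 3.14, 3.14, 3.14, 3.14].

INTERFACE

Orientations are given as a rotation vector (axis times angle).
In Python, from rig import ctrl, eyes, order gives the robot as it stands.
- The arm moves only by the tool drive_tool, never from a script. Its argument "moves" is a list of rows, each a list of 4 numbers: the shift along the tool's x, y, z in m, then the turn about the tool's z in rad. In form: [[x, y, z, turn], ...]. A call has 1 to 20 rows; each row is the pose to reach, as a shift and turn from the pose commanded when the call began, along the tool's axes at that moment; what a row does not reach only later rows make up. A row lasts 1/10 s, in which the tool goes at most 50 mm and 8.59 degrees, less where a joint would pass 70% of its speed; a pose out of reach is approached as far as the arm can. A call with a gripper value outside its range is refused whole. "fingers" is the closure, from -1 (fully open) to 1 (shut), so that 0 is half open, set as the call begins (left out, the last holds). The fingers move at their own pace and stop on an object; the grip force is fixed at half the most. Time passes only in rows, so rows that repeat a pose let the fingers close. It gives the time, the measured TCP pose, the force, the opening and the grip force at its end, in the units of the state.
- ctrl.read_state(): the state, without advancing time (a new reading comes with each control period).
- eyes.capture(name): name is "scene" or "side" or "wrist"; returns a dict with "color" (420x560x3 uint8, blue, green, red), "fx", "fy", "cx", "cy" (pixels), "k1" (the pictures are not rectified: a ray, as slopes to the right and down, at radius r is drawn at 1 + k1 r^2 times it, then the intrinsics apply), "rvec" (rotation vector, rad) and "tvec" (3), from world to camera coordinates, as OpenCV has them. Camera axes: x right, y down, z forward; pixel columns grow to the right and rows downward; lengths in mm; the calibration is good to about 2 mm. A picture is of the moment at which its call begins. There is no depth.
- order.job_done(): hands the job in; it is judged then, once.
The state is a dict: "t": time; "joint_positions": joint angles; "qd": joint speeds; "joint_efforts": joint torques, N m; "eef_pos": TCP position; "ee_rot": TCP orientation; "force": force on the tool from outside, world axes, zero at the start; "moment": the same for the moment, N m; "opening": finger opening in mm; "grip_force": force on a finger pad.
Only numpy, scipy, OpenCV 4.12 (cv2) and the standard library are available. Lean on these libraries where they do the work, as an engineer would, in place of code of your own. Each camera call takes 0.05 s, during which the arm holds its last target. There are 200 camera calls.

## Working session

There is one attempt and no reset: what is moved stays moved. The work goes in short steps, Python scripts to look and compute and a tool call to move; the robot and the scene stay as the last step left them, time stands still between calls to the robot, and variables do not carry over. Pictures are saved under pics/ and viewed, at most 13 in all, crops included, and the job is handed in when it is done.

Besides the shell and the picture viewer there is one more tool, called after "Emit:" as a command line: name --pt "numbers of a row" for each row, then --argument value for the rest. drive_tool: Moves the arm, as the interface text tells. Its arguments: {"type":"object","properties":{"moves":{"type":"array"},"fingers":{"type":"number"}},"required":["moves"]}

```bash
ls; mkdir -p pics
python3 - <<'E'
from rig import ctrl, eyes, order
import cv2
print(ctrl.read_state(), ctrl.grip_depth)
for n in("scene","side"):
    c=eyes.capture(n); cv2.imwrite(f"pics/{n}0.png",c["color"])
    print({k:v for k,v in c.items() if k!="color"})
E
```

```text
pics
{'t': 0.0, 'joint_positions': array([-1.39648161e+00,  2.07389654e-01,  1.54290937e+00, -2.35697650e-05,
        1.39350470e+00, -1.50525247e-01]), 'qd': array([ 0.00040112, -0.00031323, -0.00016042, -0.0002553 , -0.00032605,
       -0.00080904]), 'joint_efforts': array([ 1.84076023e-03, -3.70874047e+01, -2.81413293e+01,  7.00157136e-02,
        3.63349286e-02, -1.83937113e-04]), 'eef_pos': array([ 183.34457796, -544.15181744,  204.32919306]), 'ee_rot': array([-3.09806306e+00, -5.07665932e-01,  7.76895704e-05]), 'force': array([ 0.15490131, -0.37826721, -0.62218479]), 'moment': array([-0.05103463, -0.01293976,  0.00789996]), 'grip_force': 0.0, 'opening': 93.99429095230347} 18.8
{'fx': 516.5023965259628, 'fy': 516.5023965259628, 'cx': 281.3454139499777, 'cy': 213.46387700341148, 'k1': -0.04366139619075697, 'rvec': array([ 2.23982173,  1.19238226, -0.37733664]), 'tvec': array([-306.02691435, -332.99171621, 1988.71623543])}
{'fx': 523.7804441457795, 'fy': 523.7804441457795, 'cx': 286.61600321926466, 'cy': 207.15884535910368, 'k1': -0.16873624883720262, 'rvec': array([ 2.3537136 , -0.94908838,  0.28797291]), 'tvec': array([-451.05973958,  369.60831368, 1137.00974602])}
```

View pics/scene0.png

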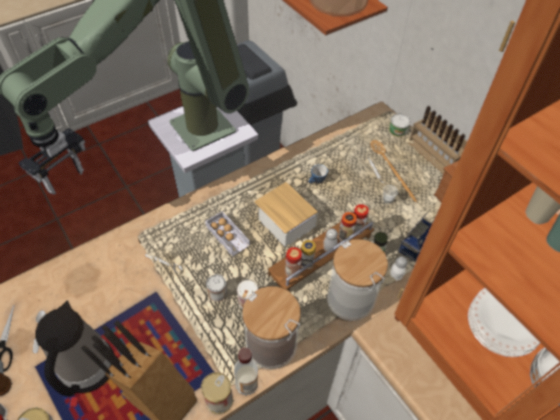

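View pics/side0.png

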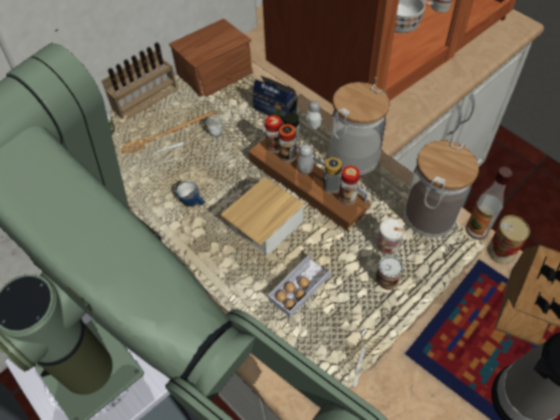

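The scene view shows the lidded box near (288,212), the tray with five biscuits at (227,233), the ledge with jars from (275,275) to (370,225), and the mug at (318,172). In the side view the box is at (262,215), the tray at (298,285), the ledge from (250,150) to (365,215), and the mug at (188,192). I'll enlarge both to get corners.

Run:
```python
import cv2
a=cv2.imread("pics/scene0.png")[160:310,190:390]; cv2.imwrite("pics/sc.png",cv2.resize(a,None,fx=4,fy=4,interpolation=cv2.INTER_CUBIC))
a=cv2.imread("pics/side0.png")[130:320,160:410]; cv2.imwrite("pics/sd.png",cv2.resize(a,None,fx=3,fy=3,interpolation=cv2.INTER_CUBIC))
```

```text
(no output)
```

View pics/sc.png

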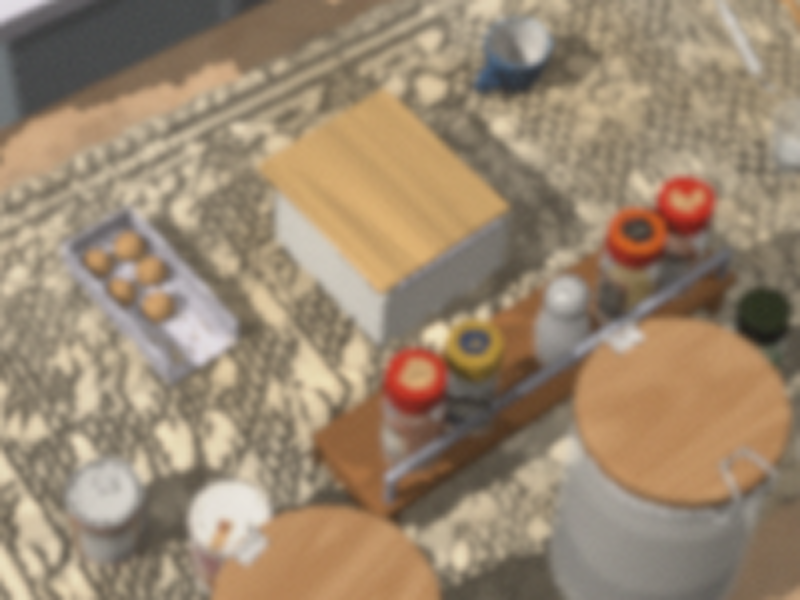

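View pics/sd.png

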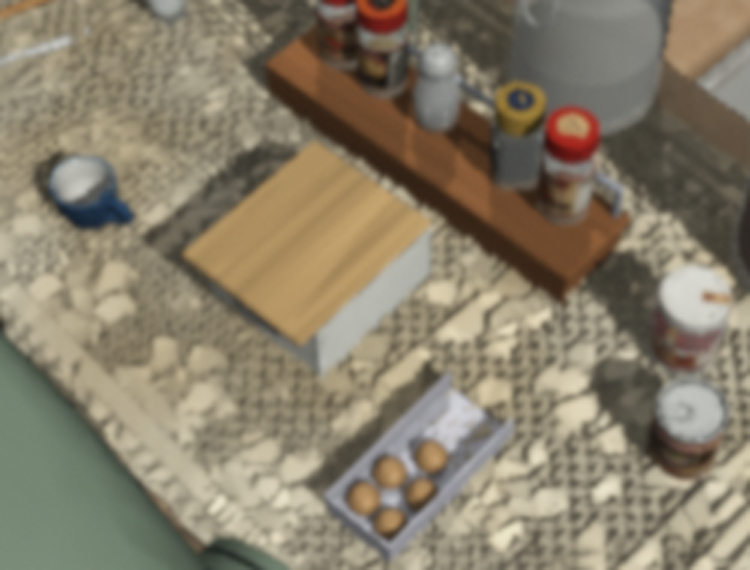

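Scene crop: lid corners are (262,170), (382,93), (508,210), (385,292), the tub's bottom back corner is (383,343), the tray rim is (65,245), (127,210), (238,325), (175,380), and the closed end is nearest the robot. Side crop: lid corners are (185,253), (303,343), (430,230), (315,143), and the tray rim is (328,495), (392,552), (512,425), (447,378). Next I fit the poses.

```bash
cat > h.py <<'E'
import numpy as np, cv2
from scipy.optimize import least_squares
def cal(name):
    from rig import eyes
    c=eyes.capture(name); return {k:v for k,v in c.items() if k!="color"}
def proj(P,c):
    P=np.atleast_2d(P)@cv2.Rodrigues(np.array(c["rvec"],float))[0].T+c["tvec"]
    s=P[:,:2]/P[:,2:]; s=s*(1+c["k1"]*(s**2).sum(1,keepdims=True))
    return s*[c["fx"],c["fy"]]+[c["cx"],c["cy"]]
def place(p,L):
    L=np.atleast_2d(np.array(L,float)); a=p[2]; R=np.array([[np.cos(a),-np.sin(a)],[np.sin(a),np.cos(a)]])
    o=L.copy(); o[:,:2]=L[:,:2]@R.T+p[:2]; return o
def fit(obs,p0):  # obs: list of (cam, locals, pixels); p=[x,y,yaw]
    f=lambda p: np.concatenate([(proj(place(p,L),c)-np.array(px)).ravel() for c,L,px in obs])
    r=least_squares(f,p0,loss="soft_l1",x_scale=[10,10,.1]); return r.x,f(r.x).reshape(-1,2).round(1)
E
cat > m.py <<'E'
from h import *
A=cal("scene");B=cal("side")
a=lambda l: np.array(l,float)/4+[190,160]
b=lambda l: np.array(l,float)/3+[160,130]
lid=[[-91,-66,87],[-91,66,87],[69,66,87],[69,-66,87]]
p,r=fit([(A,lid,a([(262,170),(382,93),(508,210),(385,292)])),(B,lid,b([(303,343),(185,253),(315,143),(430,230)])),
 (A,[[68,-65,3]],a([(383,343)])),(B,[[-68,-65,3]],b([(320,373)]))],[450,0,0]); print("box",p,r.tolist())
tr=[[-75,-34,34],[-75,34,34],[75,34,34],[75,-34,34]]
p,r=fit([(A,tr,a([(65,245),(127,210),(238,325),(175,380)])),(B,tr,b([(392,552),(328,495),(447,378),(512,425)]))],[450,-200,0]); print("tray",p,r.tolist())
lg=[[-45,-180,50],[-45,180,50],[45,-180,50]]
p,r=fit([(A,lg[::2],a([(318,437),(385,502)])),(B,lg,b([(563,283),(268,65),(628,212)]))],[650,0,0]); print("ledge",p,r.tolist())
def tri(pa,pb):
    q=least_squares(lambda X:np.r_[proj(X,A)[0]-pa,proj(X,B)[0]-pb],[500,0,20],x_scale=10);return q.x.round(),q.fun.round(1)
print("mug top",tri(a((520,40)),b((82,178)))); print("tin",tri(a((105,490)),b((690,410)))); print("jam",tri(a((230,512)),b((695,292))))
print("biscA",tri(a((158,303)),b((431,455))))
E
python3 m.py
```

```text
box [5.62615363e+02 9.36212308e+00 9.33340851e-02] [[-1.8, -0.9], [-0.3, -1.2], [0.5, -0.6], [-0.6, 0.4], [-0.6, -0.6], [-0.8, -0.4], [-0.2, -2.3], [0.8, -4.6], [-0.7, 2.2], [1.5, 1.1]]
tray [ 4.95412108e+02 -1.82125893e+02  9.35424299e-02] [[-2.2, 0.6], [-0.6, -1.1], [-0.7, -0.5], [-2.3, -2.8], [-0.1, -1.4], [-1.0, 0.1], [0.7, -3.2], [1.0, -3.0]]
ledge [7.24018030e+02 3.05746676e+01 6.47374445e-02] [[-2.0, -1.4], [-0.3, 3.3], [0.2, -1.9], [-3.0, -1.0], [0.4, 0.2]]
mug top (array([465., 213.,  53.]), array([-0.4,  0.5, -0.3, -0.4]))
tin (array([ 659., -311.,   68.]), array([-0.5,  0.4, -0.4, -0.3]))
jam (array([ 734., -250.,   88.]), array([-0.4,  0.3, -0.3, -0.3]))
biscA (array([ 507., -180.,   18.]), array([-0.6,  0.5, -0.4, -0.4]))
```

Poses are roughly known and I'll refine them with the wrist camera. The drive has no tilt command, so I'll first move over the scene and then see how the arm behaves at its reach limit.

Emit:
drive_tool --pt "0.036 -0.029 -0.018 0.02" --pt "0.072 -0.058 -0.036 0.04" --pt "0.108 -0.087 -0.054 0.06" --pt "0.144 -0.115 -0.072 0.08" --pt "0.18 -0.144 -0.09 0.1" --pt "0.215 -0.173 -0.108 0.12" --pt "0.25 -0.202 -0.126 0.14" --pt "0.287 -0.231 -0.144 0.16" --pt "0.323 -0.26 -0.162 0.18" --pt "0.36 -0.29 -0.18 0.2" --pt "0.395 -0.318 -0.2 0.22" --pt "0.43 -0.346 -0.215 0.232" --pt "0.43 -0.346 -0.215 0.232" --pt "0.43 -0.346 -0.215 0.232"

```text
t: 1.6
eef_pos: [480.7, -79.1, 420.3]
ee_rot: [3.138, 0.15, -0.001]
force: [0.1, 0.2, 0.1]
opening: 94.3
grip_force: 0.0
```

Run:
```python
from h import *
from rig import eyes,ctrl
s=ctrl.read_state(); print(s["t"],s["eef_pos"],s["ee_rot"],s["joint_positions"].round(3))
c=eyes.capture("wrist"); cv2.imwrite("pics/w1.png",cv2.resize(c["color"],(784,588),interpolation=cv2.INTER_CUBIC))
import pickle; pickle.dump({k:v for k,v in c.items() if k!="color"},open("w1.pkl","wb"))
```

```text
1.6 [480.71780001 -79.12175393 420.29040657] [ 3.13751903e+00  1.49724177e-01 -7.95440860e-04] [-3.410e-01 -6.200e-02  1.397e+00 -1.000e-03  1.807e+00  1.135e+00]
```

View pics/w1.png

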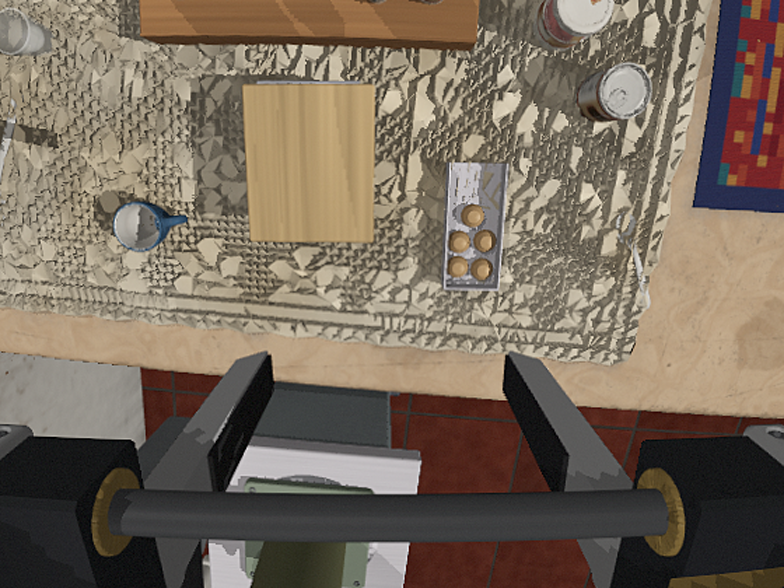

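The wrist view shows the lid corners at (251,241), (372,242), (375,85), (244,87). The tray rim is at (448,163), (507,163) for the open end and (444,290), (498,290) for the closed end. The ledge front edge runs from (142,38) to (476,45), and the mug is at (140,225).

```bash
cat >> m.py <<'E'
print("----")
import pickle; W=pickle.load(open("w1.pkl","rb"))
w=lambda l: np.array(l,float)/1.4
for xb in (60,66,69):
  lid=[[-91,-66,87],[-91,66,87],[xb,66,87],[xb,-66,87]]
  p,r=fit([(W,lid,w([(372,242),(251,241),(244,86),(375,84)])),(A,lid,a([(262,170),(382,93),(508,210),(385,292)])),(B,lid,b([(303,343),(185,253),(315,143),(430,230)]))],[560,0,0]); print("box",xb,p,r.tolist())
p,r=fit([(W,tr,w([(498,290),(444,290),(448,163),(507,163)]))],[490,-180,0]); print("tray W",p,r.tolist())
p,r=fit([(W,tr,w([(498,290),(444,290),(448,163),(507,163)])),(A,tr,a([(65,245),(127,210),(238,325),(175,380)])),(B,tr,b([(392,552),(328,495),(447,378),(512,425)]))],[450,-200,0]); print("tray",p,r.tolist())
lg2=[[-45,-180,50],[-45,180,50]]
p,r=fit([(W,lg2,w([(476,45),(142,38)]))],[700,0,0]); print("ledge",p,r.tolist())
E
python3 m.py | sed -n '/----/,$p'
```

```text
----
box 60 [5.66128529e+02 8.59556317e+00 7.88838959e-02] [[1.4, -2.9], [0.0, -3.4], [-0.1, 0.7], [0.4, 2.6], [-1.2, -0.5], [0.6, -0.5], [-1.0, -1.2], [-2.5, -0.7], [0.0, -1.3], [0.4, -1.5], [-0.8, -0.8], [-0.3, -2.6]]
box 66 [5.62341399e+02 8.35597805e+00 8.36350228e-02] [[1.6, -0.6], [0.4, -0.7], [-0.4, -0.7], [0.2, 0.7], [-2.0, -1.1], [-0.3, -1.2], [-0.5, -0.9], [-1.9, -0.2], [-0.9, -0.3], [-0.7, -0.4], [-0.4, -1.3], [0.2, -3.3]]
box 69 [5.60937779e+02 8.43757916e+00 8.14347671e-02] [[1.3, 0.4], [0.2, 0.1], [-0.5, -2.1], [0.2, -0.4], [-2.2, -1.5], [-0.4, -1.5], [-0.1, -0.5], [-1.6, 0.1], [-1.5, 0.0], [-1.2, -0.2], [0.0, -1.7], [0.6, -3.7]]
tray W [ 4.94579426e+02 -1.80056302e+02  9.35286341e-02] [[0.7, 0.2], [-0.5, 0.0], [-0.2, -0.4], [0.1, 0.2]]
tray [ 4.94868017e+02 -1.80684570e+02  9.54280311e-02] [[1.2, 0.0], [0.0, -0.1], [0.1, -0.5], [0.4, -0.0], [-1.9, 0.3], [-0.4, -1.4], [-0.4, -0.8], [-1.9, -3.2], [-0.6, -1.7], [-1.5, -0.1], [0.0, -3.4], [0.3, -3.3]]
ledge [7.23877912e+02 2.85126625e+01 5.97814833e-02] [[1.1, 0.0], [-1.3, 0.0]]
```

Emit:
drive_tool --pt "0.05 0 0 0" --pt "0.1 0 0 0" --pt "0.15 0 0 0" --pt "0.2 0 0 0" --pt "0.25 0 0 0" --pt "0.3 0 0 0" --pt "0.35 0 0 0" --pt "0.4 0 0 0" --pt "0.45 0 0 0"

```text
t: 2.65
eef_pos: [845.5, -40.8, 381.3]
ee_rot: [3.137, 0.141, 0.039]
force: [-0.7, 0.1, 0.1]
opening: 93.8
grip_force: 0.0
```

```bash
python3 -c "
from rig import ctrl
s=ctrl.read_state(); print(s['t'],s['eef_pos'],s['ee_rot'],s['joint_positions'].round(3))"
```

```text
2.65 [845.53645884 -40.76184233 381.29103156] [3.13694963 0.14136416 0.03942893] [-0.152  0.865  0.23   0.004  2.022  1.331]
```

Emit:
drive_tool --pt "-0.05 0 0 0" --pt "-0.1 0 0 0" --pt "-0.1 0 0 0" --pt "-0.1 0 0 0"

```text
t: 3.05
eef_pos: [741.3, -49.1, 389.1]
ee_rot: [3.134, 0.141, 0.056]
force: [-0.1, 0.0, -0.4]
opening: 93.7
grip_force: 0.0
```

```bash
python3 -c "
from rig import ctrl
s=ctrl.read_state(); print(s['t'],s['eef_pos'],s['ee_rot'],s['joint_positions'].round(3))"
```

```text
3.05 [741.27380391 -49.12506553 389.05986512] [3.1342806 0.1414214 0.0556153] [-0.185  0.504  0.783  0.005  1.819  1.297]
```

Tilt gained at the reach limit persists because the commanded pose is the reached one. I'll build up the lean there in short calls.

Emit:
drive_tool --pt "0.05 0 0 0" --pt "0.1 0 0 0" --pt "0.15 0 0 0"

```text
t: 3.35
eef_pos: [858.4, -36.1, 381.9]
ee_rot: [3.131, 0.141, 0.094]
force: [17.3, -3.5, 23.9]
opening: 94.1
grip_force: 0.0
```

Emit:
drive_tool --pt "0.05 0 0 0"

```text
t: 3.45
eef_pos: [875.5, -29.7, 357.7]
ee_rot: [3.131, 0.143, 0.119]
force: [0.7, -0.1, -2.6]
opening: 94.0
grip_force: 0.0
```

Emit:
drive_tool --pt "0.2 0 0 0"

```text
t: 3.55
eef_pos: [893.7, -24.4, 352.0]
ee_rot: [3.124, 0.143, 0.182]
force: [-0.3, 0.8, 0.2]
opening: 93.9
grip_force: 0.0
```

Emit:
drive_tool --pt "0.2 0 0 0" --pt "0.2 0 0 0"

```text
t: 3.75
eef_pos: [917.5, -14.5, 336.0]
ee_rot: [3.116, 0.143, 0.251]
force: [0.4, -0.4, -0.2]
opening: 93.7
grip_force: 0.0
```

Emit:
drive_tool --pt "0 0 -0.2 0" --pt "0 0 -0.2 0"

```text
t: 3.95
eef_pos: [878.7, -13.7, 415.1]
ee_rot: [3.115, 0.144, 0.259]
force: [0.7, -0.5, 0.7]
opening: 93.8
grip_force: 0.0
```

```bash
python3 -c "
from rig import ctrl
s=ctrl.read_state(); print(s['t'],s['eef_pos'],s['ee_rot'],s['joint_positions'].round(3))"
```

```text
3.95 [878.73018853 -13.72925628 415.0743553 ] [3.11544971 0.14355658 0.25938235] [-0.12   0.831  0.228  0.016  1.917  1.366]
```

Emit:
drive_tool --pt "0.2 0 0 0" --pt "0.2 0 0 0"

```text
t: 4.15
eef_pos: [904.8, -4.8, 405.2]
ee_rot: [3.103, 0.143, 0.343]
force: [1.1, -0.1, -0.0]
opening: 93.9
grip_force: 0.0
```

Emit:
drive_tool --pt "0.2 0 0.04 0" --pt "0.2 0 0.04 0"

```text
t: 4.35
eef_pos: [935.5, 3.6, 369.4]
ee_rot: [3.097, 0.144, 0.393]
force: [-0.5, -0.4, -0.6]
opening: 94.0
grip_force: 0.0
```

Emit:
drive_tool --pt "0.2 0 0.04 0" --pt "0.2 0 0.04 0"

```text
t: 4.55
eef_pos: [962.1, 11.2, 343.5]
ee_rot: [3.087, 0.144, 0.453]
force: [0.1, 0.0, -0.2]
opening: 94.1
grip_force: 0.0
```

Emit:
drive_tool --pt "0.2 0 0.0 0" --pt "0.2 0 0.0 0"

```text
t: 4.75
eef_pos: [979.5, 18.3, 339.7]
ee_rot: [3.076, 0.144, 0.519]
force: [0.5, 1.0, 0.0]
opening: 93.7
grip_force: 0.0
```

```bash
python3 -c "
from rig import ctrl
from scipy.spatial.transform import Rotation as R
s=ctrl.read_state(); print(s['t'],s['eef_pos'],R.from_rotvec(s['ee_rot']).as_matrix().round(3),s['joint_positions'].round(3))"
```

```text
4.75 [979.47335274  18.33653301 339.67919909] [[ 0.941  0.088  0.328]
 [ 0.094 -0.996 -0.004]
 [ 0.326  0.034 -0.945]] [-0.077  0.939  0.226  0.022  1.644  1.406]
```

Emit:
drive_tool --pt "-0.007 0 -0.042 0" --pt "-0.014 0 -0.084 0" --pt "-0.02 0 -0.126 0" --pt "-0.026 0 -0.168 0"

```text
t: 5.15
eef_pos: [896.3, 16.3, 493.0]
ee_rot: [3.074, 0.144, 0.525]
force: [-1.0, -0.2, 2.3]
opening: 94.0
grip_force: 0.0
```

Emit:
drive_tool --pt "0.2 0 0.05 0" --pt "0.2 0 0.05 0"

```text
t: 5.35
eef_pos: [930.7, 23.0, 466.0]
ee_rot: [3.061, 0.143, 0.591]
force: [-0.7, 0.4, -0.1]
opening: 93.9
grip_force: 0.0
```

Emit:
drive_tool --pt "0.2 -0.02 0.05 0" --pt "0.2 -0.02 0.05 0"

```text
t: 5.55
eef_pos: [961.0, 37.7, 435.4]
ee_rot: [3.052, 0.144, 0.64]
force: [0.3, -0.4, -0.3]
opening: 94.0
grip_force: 0.0
```

Emit:
drive_tool --pt "0.2 -0.02 0.05 0" --pt "0.2 -0.02 0.05 0"

```text
t: 5.75
eef_pos: [986.6, 51.6, 417.1]
ee_rot: [3.038, 0.144, 0.704]
force: [0.4, -0.4, -0.3]
opening: 94.0
grip_force: 0.0
```

Emit:
drive_tool --pt "0.2 -0.02 0.05 0" --pt "0.2 -0.02 0.05 0"

```text
t: 5.95
eef_pos: [1008.9, 64.0, 404.0]
ee_rot: [3.023, 0.145, 0.769]
force: [0.2, 0.0, 0.5]
opening: 94.1
grip_force: 0.0
```

```bash
cat > st.py <<'E'
from rig import ctrl
from scipy.spatial.transform import Rotation as R
s=ctrl.read_state(); print(s['t'],s['eef_pos'],R.from_rotvec(s['ee_rot']).as_matrix().round(3),s['joint_positions'].round(3))
E
python3 st.py
```

```text
5.95 [1008.8712937    63.96655591  404.01348345] [[ 0.875  0.085  0.477]
 [ 0.094 -0.996  0.004]
 [ 0.476  0.042 -0.879]] [-0.028  0.89   0.226  0.017  1.529  1.451]
```

Emit:
drive_tool --pt "-0.004 0 -0.04 0" --pt "-0.009 0 -0.08 0" --pt "-0.013 0 -0.121 0"

```text
t: 6.25
eef_pos: [938.4, 61.7, 505.0]
ee_rot: [3.023, 0.144, 0.766]
force: [1.3, -0.3, 0.7]
opening: 94.2
grip_force: 0.0
```

Emit:
drive_tool --pt "0.2 -0.02 0.05 0" --pt "0.2 -0.02 0.05 0"

```text
t: 6.45
eef_pos: [972.3, 74.5, 492.1]
ee_rot: [3.009, 0.144, 0.824]
force: [0.4, -0.3, -2.7]
opening: 93.7
grip_force: 0.0
```

Emit:
drive_tool --pt "0.2 -0.02 0.05 0" --pt "0.2 -0.02 0.05 0"

```text
t: 6.65
eef_pos: [997.2, 85.5, 480.1]
ee_rot: [2.991, 0.145, 0.892]
force: [0.2, 0.3, 0.3]
opening: 94.0
grip_force: 0.0
```

Emit:
drive_tool --pt "0.2 -0.02 0.05 0" --pt "0.2 -0.02 0.05 0"

```text
t: 6.85
eef_pos: [1017.2, 95.7, 473.4]
ee_rot: [2.973, 0.146, 0.957]
force: [-0.6, -1.0, -0.3]
opening: 94.3
grip_force: 0.0
```

Emit:
drive_tool --pt "0.2 -0.02 0.05 0" --pt "0.2 -0.02 0.05 0"

```text
t: 7.05
eef_pos: [1034.4, 105.1, 470.6]
ee_rot: [2.954, 0.146, 1.021]
force: [-0.2, -0.4, 0.1]
opening: 93.7
grip_force: 0.0
```

```bash
python3 st.py
```

```text
7.05 [1034.37045899  105.12356063  470.57944784] [[ 0.783  0.084  0.616]
 [ 0.092 -0.996  0.019]
 [ 0.615  0.042 -0.787]] [0.015 0.848 0.225 0.01  1.404 1.489]
```

Emit:
drive_tool --pt "-0.045 0.003 -0.015 0" --pt "-0.09 0.007 -0.03 0" --pt "-0.134 0.01 -0.044 0" --pt "-0.179 0.014 -0.059 0" --pt "-0.224 0.017 -0.074 0" --pt "-0.268 0.02 -0.089 0" --pt "-0.313 0.024 -0.104 0" --pt "-0.358 0.027 -0.118 0" --pt "-0.402 0.031 -0.133 0" --pt "-0.447 0.034 -0.148 0" --pt "-0.492 0.038 -0.163 0" --pt "-0.537 0.041 -0.177 0" --pt "-0.581 0.044 -0.192 0" --pt "-0.626 0.048 -0.207 0" --pt "-0.626 0.048 -0.207 0" --pt "-0.626 0.048 -0.207 0" --pt "-0.626 0.048 -0.207 0" --fingers 1

```text
t: 8.75
eef_pos: [422.1, -5.2, 253.8]
ee_rot: [2.951, 0.147, 1.026]
force: [0.4, -0.0, -0.6]
opening: 0.6
grip_force: 0.0
```

```bash
python3 st.py
```

```text
8.75 [422.06437201  -5.21725692 253.75198281] [[ 0.781  0.084  0.619]
 [ 0.093 -0.995  0.018]
 [ 0.618  0.044 -0.785]] [-0.475 -0.741  2.316  0.365  0.993  0.885]
```

Emit:
drive_tool --pt "-0.022 -0.002 0.028 0" --pt "-0.043 -0.003 0.056 0" --pt "-0.065 -0.005 0.085 0" --pt "-0.086 -0.006 0.113 0" --pt "-0.108 -0.008 0.141 0" --pt "-0.129 -0.009 0.169 0" --pt "-0.129 -0.009 0.169 0" --pt "-0.129 -0.009 0.169 0"

```text
t: 9.55
eef_pos: [457.5, -5.1, 40.0]
ee_rot: [2.977, 0.151, 0.974]
force: [0.4, -0.4, 1.0]
opening: 0.9
grip_force: 0.0
```

```bash
python3 st.py; python3 -c "
from h import *
from rig import eyes
c=eyes.capture('side')['color'][150:310,170:370]; d=eyes.capture('wrist')['color'][40:300,100:460]
cv2.imwrite('pics/p2.png',np.hstack([cv2.resize(c,(400,320)),cv2.resize(d,(400,320))]))"
```

```text
9.55 [457.50428903  -5.09847465  40.00670206] [[ 0.802  0.089  0.59 ]
 [ 0.093 -0.995  0.024]
 [ 0.589  0.035 -0.807]] [-0.395 -0.101  2.456  0.912  0.321  0.265]
```

View pics/p2.png

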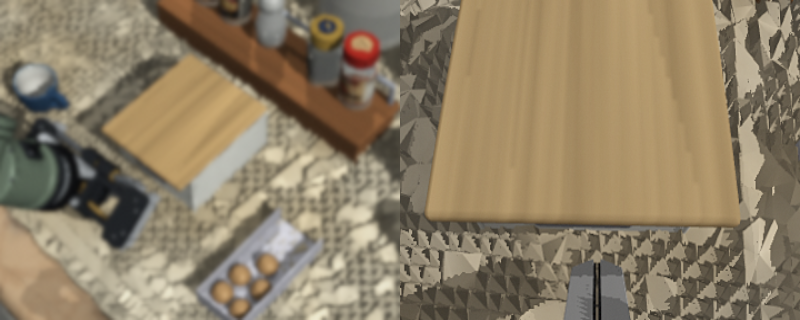

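The picture shows the closed fingers in front of the box, just below the lid's front edge and about 5 mm right of its middle. I push slowly, correcting in y.

Emit:
drive_tool --pt "0.007 -0.002 0.005 0" --pt "0.013 -0.003 0.01 0" --pt "0.02 -0.003 0.015 0" --pt "0.027 -0.003 0.02 0" --pt "0.033 -0.003 0.024 0" --pt "0.04 -0.003 0.029 0" --pt "0.045 -0.003 0.033 0" --pt "0.05 -0.003 0.037 0" --pt "0.053 -0.0025 0.039 0" --pt "0.053 -0.0025 0.039 0" --pt "0.053 -0.0025 0.039 0"

```text
t: 10.75
eef_pos: [522.5, 1.9, 42.7]
ee_rot: [2.971, 0.148, 0.982]
force: [0.3, 0.3, -0.4]
opening: 0.5
grip_force: 0.0
```

```bash
python3 st.py; python3 -c "
from h import *
from rig import eyes
c=eyes.capture('side')['color'][130:310,170:370]; d=eyes.capture('wrist')['color'][0:300,60:500]
cv2.imwrite('pics/p3.png',np.hstack([cv2.resize(c,(400,360)),cv2.resize(d,(400,360))]))"
```

```text
10.75 [522.52860719   1.87452376  42.74455208] [[ 0.799  0.087  0.595]
 [ 0.093 -0.995  0.021]
 [ 0.594  0.039 -0.803]] [-0.29   0.045  2.311  0.843  0.257  0.415]
```

View pics/p3.png

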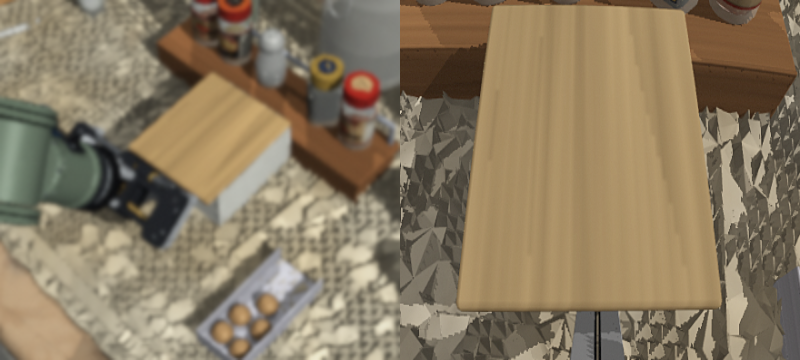

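The box has slid back close to the ledge, with the finger under the lid edge near its middle. I continue in small steps until the force builds.

Emit:
drive_tool --pt "0.0024 0 0.0018 0" --pt "0.0048 0 0.0036 0" --pt "0.0056 0 0.0042 0" --pt "0.0056 0 0.0042 0"

```text
t: 11.25
eef_pos: [528.9, 2.8, 42.3]
ee_rot: [2.971, 0.149, 0.981]
force: [-4.5, -0.7, 4.0]
opening: 0.3
grip_force: 2.6
```

Emit:
drive_tool --pt "0.0012 0 0.0009 0" --pt "0.0024 0 0.0018 0" --pt "0.0024 0 0.0018 0"

```text
t: 11.55
eef_pos: [531.7, 3.1, 42.2]
ee_rot: [2.972, 0.149, 0.98]
force: [-7.5, -0.8, 5.4]
opening: 0.8
grip_force: 3.7
```

Emit:
drive_tool --pt "0.0012 0 0.0009 0" --pt "0.0024 0 0.0018 0" --pt "0.0024 0 0.0018 0"

```text
t: 11.85
eef_pos: [533.0, 4.4, 41.1]
ee_rot: [2.975, 0.15, 0.977]
force: [-11.7, -0.5, 7.6]
opening: 0.3
grip_force: 5.4
```

Emit:
drive_tool --pt "-0.016 0 -0.012 0" --pt "-0.032 0 -0.024 0" --pt "-0.044 0 -0.033 0" --pt "-0.044 0 -0.033 0" --pt "-0.044 0 -0.033 0" --pt "-0.044 0 -0.033 0" --pt "-0.044 0 -0.033 0" --pt "-0.044 0 -0.033 0" --pt "-0.044 0 -0.033 0" --fingers -1

```text
t: 12.75
eef_pos: [480.9, -1.7, 43.1]
ee_rot: [2.971, 0.149, 0.982]
force: [-0.5, 0.4, -0.5]
opening: 69.0
grip_force: 0.0
```

```bash
python3 st.py; python3 -c "
from h import *
from rig import eyes
a=eyes.capture('scene')['color'][150:310,190:390]; c=eyes.capture('side')['color'][90:310,170:370]
cv2.imwrite('pics/p4.png',np.hstack([cv2.resize(c,(400,440)),cv2.resize(a,(400,440))]))"
```

```text
12.75 [480.90508851  -1.66735518  43.06270597] [[ 0.799  0.087  0.595]
 [ 0.093 -0.995  0.021]
 [ 0.594  0.039 -0.803]] [-0.347 -0.051  2.406  0.893  0.289  0.321]
```

View pics/p4.png

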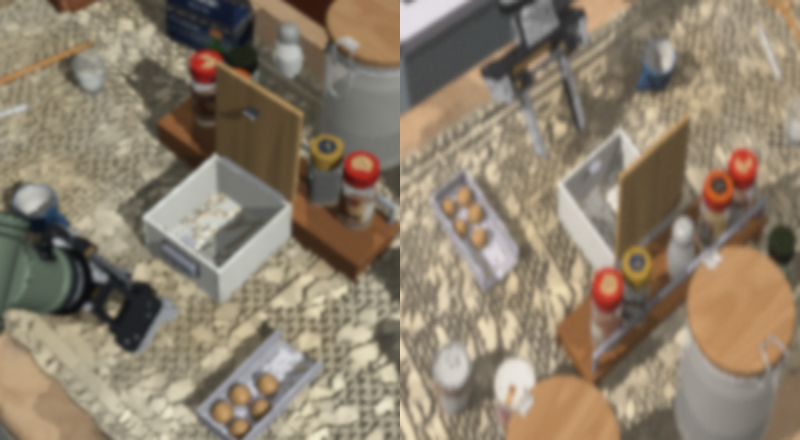

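The lid stands open, the box is against the ledge, and the tray and biscuits are undisturbed. I go to a spot above the tray.

Emit:
drive_tool --pt "0.011 0.036 -0.02 0" --pt "0.02 0.075 -0.033 0" --pt "0.029 0.11 -0.045 0" --pt "0.038 0.146 -0.056 0" --pt "0.046 0.182 -0.065 0" --pt "0.046 0.182 -0.065 0" --pt "0.046 0.182 -0.065 0" --pt "0.046 0.182 -0.065 0" --fingers -1

```text
t: 13.65
eef_pos: [493.5, -178.1, 128.1]
ee_rot: [2.974, 0.149, 0.98]
force: [0.4, -0.2, -1.0]
opening: 94.0
grip_force: 0.0
```

```bash
python3 st.py
cat > tr.py <<'E'
from h import *
from rig import eyes
c=eyes.capture('wrist'); 
import pickle; pickle.dump({k:v for k,v in c.items() if k!="color"},open("w2.pkl","wb"))
cv2.imwrite('pics/p5.png',c['color'])
tr=[[-75,-34,34],[-75,34,34],[75,34,34],[75,-34,34]]
print(proj(place([494.9,-180.4,.094],tr),c).round())
E
python3 tr.py
```

```text
13.65 [ 493.49242692 -178.06537888  128.14150318] [[ 0.8    0.088  0.593]
 [ 0.092 -0.995  0.023]
 [ 0.593  0.036 -0.805]] [-0.822 -0.113  2.208  0.73   0.741  0.173]
[[321. 384.]
 [232. 385.]
 [238. 203.]
 [314. 203.]]
```

View pics/p5.png

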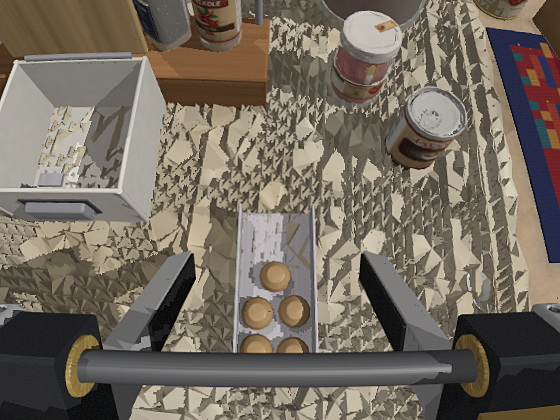

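The picture shows the tray centred between the open fingers, with its open-end corners at (238,205) and (314,205) as predicted, and the open box at (80,130). Descend and grip.

Emit:
drive_tool --pt "-0.017 0 0.025 0" --pt "-0.034 -0.001 0.05 0" --pt "-0.05 -0.0015 0.074 0" --pt "-0.06 -0.002 0.088 0" --pt "-0.067 -0.002 0.098 0" --pt "-0.067 -0.002 0.098 0" --pt "-0.067 -0.002 0.098 0" --pt "-0.067 -0.002 0.098 0"

```text
t: 14.5
eef_pos: [499.4, -181.8, 11.6]
ee_rot: [2.97, 0.15, 0.983]
force: [0.3, 0.2, 0.4]
opening: 94.1
grip_force: 0.0
```

```bash
python3 st.py
```

```text
14.5 [ 499.40819773 -181.78046201   11.64069606] [[ 0.799  0.088  0.595]
 [ 0.094 -0.995  0.021]
 [ 0.595  0.039 -0.803]] [-0.816  0.199  2.242  1.119  0.522 -0.297]
```

Emit:
drive_tool --pt "0 0 0 0" --pt "0 0 0 0" --pt "0 0 0 0" --pt "0 0 0 0" --pt "0 0 0 0" --pt "0 0 0 0" --pt "0 0 0 0" --pt "0 0 0 0" --pt "0 0 0 0" --fingers 1

```text
t: 15.4
eef_pos: [499.3, -182.0, 11.4]
ee_rot: [2.971, 0.148, 0.983]
force: [-2.8, 0.3, 5.9]
opening: 68.7
grip_force: 30.0
```

```bash
python3 st.py
cat > pl.py <<'E'
import numpy as np
from scipy.spatial.transform import Rotation as R
R0=np.array([[.799,.088,.595],[.094,-.995,.021],[.595,.039,-.803]]); tcp0=np.array([499.4,-181.8,11.6])
Rt=R.from_euler('z',.094).as_matrix(); o=np.array([494.9,-181,0])
L=lambda q: R0.T@(Rt@np.array(q,float)+o-tcp0)   # tray local -> tool
pts={"lip0":[75,0,10],"lipL":[75,34,10],"lipR":[75,-34,10],"topL":[75,34,34],"topR":[75,-34,34],"botL":[75,34,0],"botR":[75,-34,0],"clL":[-75,34,0],"clR":[-75,-34,0],"clLt":[-75,34,34],"clRt":[-75,-34,34]}
tool={"fA":[0,48,0],"fB":[0,-48,0],"bA":[37,88,-97],"bB":[37,-88,-97],"bC":[-37,88,-97],"bD":[-37,-88,-97]}
for d in (-90,-120,-135,-150):
    Q=R0@R.from_euler('z',np.radians(d)).as_matrix()
    print(d,"dir",(Q@R0.T@Rt@[1,0,0]).round(2),"up",(Q@R0.T@[0,0,1]).round(2))
    print({k:(Q@L(v)).round().astype(int).tolist() for k,v in pts.items()})
    print({k:(Q@np.array(v)).round().astype(int).tolist() for k,v in tool.items()})
E
python3 pl.py
```

```text
15.4 [ 499.3093611  -182.0057594    11.44857498] [[ 0.798  0.087  0.596]
 [ 0.093 -0.995  0.021]
 [ 0.595  0.038 -0.803]] [-0.818  0.2    2.241  1.12   0.522 -0.298]
-90 dir [ 0.28  0.81 -0.51] up [-0.5   0.58  0.64]
{'lip0': [19, 56, -38], 'lipL': [-8, 54, -57], 'lipR': [47, 59, -19], 'topL': [-20, 68, -42], 'topR': [35, 73, -3], 'botL': [-3, 48, -64], 'botR': [52, 53, -25], 'clL': [-45, -74, 13], 'clR': [11, -69, 52], 'clLt': [-62, -54, 35], 'clRt': [-6, -49, 74]}
{'fA': [38, 5, 29], 'fB': [-38, -5, -29], 'bA': [9, 43, 129], 'bB': [-131, 27, 24], 'bC': [16, -31, 132], 'bD': [-125, -47, 27]}
-120 dir [-0.03  0.66 -0.75] up [-0.74  0.49  0.47]
{'lip0': [-2, 45, -54], 'lipL': [-25, 26, -70], 'lipR': [21, 65, -38], 'topL': [-43, 38, -59], 'topR': [3, 76, -27], 'botL': [-18, 21, -75], 'botR': [28, 60, -43], 'clL': [-13, -78, 37], 'clR': [33, -40, 69], 'clLt': [-38, -62, 53], 'clRt': [8, -23, 85]}
{'fA': [31, 28, 24], 'fB': [-31, -28, -24], 'bA': [-18, 79, 109], 'bB': [-132, -23, 22], 'bC': [17, 19, 134], 'bD': [-97, -83, 47]}
-135 dir [-0.15  0.52 -0.84] up [-0.83  0.39  0.39]
{'lip0': [-10, 35, -60], 'lipL': [-28, 9, -73], 'lipR': [8, 61, -48], 'topL': [-48, 19, -64], 'topR': [-12, 70, -38], 'botL': [-20, 5, -77], 'botR': [16, 57, -52], 'clL': [3, -73, 49], 'clR': [39, -21, 74], 'clLt': [-25, -59, 62], 'clRt': [11, -8, 88]}
{'fA': [24, 37, 19], 'fB': [-24, -37, -19], 'bA': [-37, 89, 96], 'bB': [-125, -46, 27], 'bC': [10, 42, 129], 'bD': [-79, -93, 60]}
-150 dir [-0.24  0.34 -0.91] up [-0.9   0.27  0.34]
{'lip0': [-16, 23, -65], 'lipL': [-28, -8, -73], 'lipR': [-4, 53, -57], 'topL': [-50, -2, -65], 'topR': [-25, 60, -49], 'botL': [-19, -11, -77], 'botR': [5, 51, -60], 'clL': [17, -62, 60], 'clR': [41, -1, 76], 'clLt': [-14, -53, 71], 'clRt': [11, 8, 88]}
{'fA': [16, 44, 13], 'fB': [-16, -44, -13], 'bA': [-56, 93, 81], 'bB': [-113, -67, 35], 'bC': [-2, 63, 121], 'bD': [-59, -97, 74]}
```

Gripped at 30 N with an opening of 68.7 mm. Lift.

Emit:
drive_tool --pt "0.007 0 -0.008 0" --pt "0.02 0 -0.023 0" --pt "0.04 -0.004 -0.042 0" --pt "0.06 -0.008 -0.062 0" --pt "0.08 -0.013 -0.083 0" --pt "0.1 -0.018 -0.104 0" --pt "0.117 -0.021 -0.121 0" --pt "0.126 -0.023 -0.13 0" --pt "0.126 -0.023 -0.13 0" --pt "0.126 -0.023 -0.13 0"

```text
t: 16.4
eef_pos: [519.7, -149.8, 188.2]
ee_rot: [2.972, 0.149, 0.98]
force: [-0.1, 0.5, -2.6]
opening: 68.2
grip_force: 29.9
```

```bash
python3 st.py; python3 -c "
from h import *
from rig import eyes
c=eyes.capture('side')['color'][90:310,170:370]; d=eyes.capture('wrist')['color']
cv2.imwrite('pics/p6.png',np.hstack([cv2.resize(c,(364,400)),cv2.resize(d,(430,400))]))"
```

```text
16.4 [ 519.66902839 -149.79820865  188.20775876] [[ 0.8    0.087  0.594]
 [ 0.093 -0.995  0.021]
 [ 0.593  0.038 -0.804]] [-0.707 -0.201  2.135  0.593  0.803  0.433]
```

View pics/p6.png

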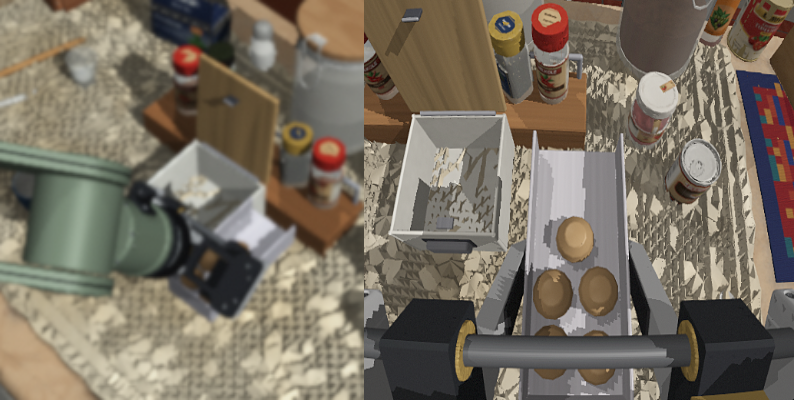

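The tray is held level with all five biscuits, clear of the box. I turn 60° while moving beside the box mouth, then turn to 140° over it.

Emit:
drive_tool --pt "0.003 -0.004 0.001 -0.05" --pt "0.008 -0.01 0.003 -0.14" --pt "0.014 -0.019 0.005 -0.24" --pt "0.02 -0.029 0.008 -0.34" --pt "0.026 -0.039 0.01 -0.44" --pt "0.032 -0.049 0.013 -0.54" --pt "0.038 -0.058 0.015 -0.64" --pt "0.044 -0.067 0.017 -0.74" --pt "0.049 -0.075 0.019 -0.84" --pt "0.053 -0.081 0.021 -0.94" --pt "0.0555 -0.085 0.022 -1.02" --pt "0.0555 -0.085 0.022 -1.047" --pt "0.0555 -0.085 0.022 -1.047"

```text
t: 17.8
eef_pos: [569.7, -59.8, 199.9]
ee_rot: [2.281, 1.471, 0.767]
force: [-0.0, -0.3, -3.3]
opening: 68.4
grip_force: 29.9
```

```bash
python3 st.py
```

```text
17.8 [569.69781509 -59.84734168 199.85563612] [[ 0.326  0.736  0.593]
 [ 0.908 -0.419  0.022]
 [ 0.264  0.531 -0.805]] [-0.414 -0.168  2.081  0.42   0.687 -0.242]
```

Emit:
drive_tool --pt "0.01 0.001 0.007 -0.1" --pt "0.022 0.002 0.015 -0.2" --pt "0.034 0.003 0.023 -0.3" --pt "0.042 0.004 0.028 -0.4" --pt "0.045 0.004 0.03 -0.5" --pt "0.045 0.004 0.03 -0.6" --pt "0.045 0.004 0.03 -0.7" --pt "0.045 0.004 0.03 -0.8" --pt "0.045 0.004 0.03 -0.9" --pt "0.045 0.004 0.03 -1.0" --pt "0.045 0.004 0.03 -1.1" --pt "0.045 0.004 0.03 -1.2" --pt "0.045 0.004 0.03 -1.3" --pt "0.045 0.004 0.03 -1.4" --pt "0.045 0.004 0.03 -1.4" --pt "0.045 0.004 0.03 -1.4" --pt "0.045 0.004 0.03 -1.4" --pt "0.045 0.004 0.03 -1.4" --pt "0.045 0.004 0.03 -1.4" --pt "0.045 0.004 0.03 -1.4"

```text
t: 19.8
eef_pos: [605.9, -20.2, 191.3]
ee_rot: [0.74, 2.414, 0.272]
force: [-0.3, 0.6, -1.8]
opening: 68.1
grip_force: 29.9
```

```bash
python3 st.py
```

```text
19.8 [605.85052263 -20.16976163 191.32149423] [[-0.669  0.445  0.595]
 [ 0.566  0.824  0.021]
 [-0.481  0.351 -0.803]] [-0.283 -0.08   2.025  0.331  0.609 -1.474]
```

Emit:
drive_tool --pt "0 0 0 -0.14" --pt "0 0 0 -0.28" --pt "0 0 0 -0.4" --pt "0 0 0 -0.4" --pt "0 0 0 -0.3" --pt "0 0 0 -0.4" --pt "0 0 0 -0.4" --pt "0 0 0 -0.4"

```text
t: 20.6
eef_pos: [605.9, -20.2, 191.3]
ee_rot: [0.248, 2.495, 0.11]
force: [0.6, 0.1, -0.9]
opening: 68.3
grip_force: 29.9
```

```bash
cat > bis.py <<'E'
from h import *
from rig import eyes
import sys
for n in sys.argv[1:]:
    im=eyes.capture(n)["color"]; cv2.imwrite(f"pics/b_{n}.png",im)
    hsv=cv2.cvtColor(im,cv2.COLOR_BGR2HSV)
    m=cv2.inRange(hsv,(8,90,60),(22,220,255)); k,_,st,ce=cv2.connectedComponentsWithStats(m)
    print(n,[(st[i].tolist(),ce[i].round().tolist()) for i in range(1,k) if 20<st[i,4]<2000])
E
python3 st.py; python3 bis.py scene side wrist; python3 -c "
import cv2;im=cv2.imread('pics/scene0.png');h=cv2.cvtColor(im,cv2.COLOR_BGR2HSV)
print([h[y,x].tolist() for x,y in((229,235),(214,225),(222,221))])"
```

```text
20.6 [605.85210208 -20.17654799 191.33855357] [[-0.789  0.151  0.595]
 [ 0.203  0.979  0.021]
 [-0.579  0.137 -0.803]] [-0.283 -0.08   2.025  0.331  0.609 -1.871]
scene [([500, 21, 14, 30, 101], [506.0, 36.0]), ([179, 92, 4, 13, 21], [181.0, 98.0]), ([423, 113, 32, 32, 306], [439.0, 128.0]), ([294, 116, 67, 33, 531], [328.0, 132.0]), ([452, 136, 10, 14, 67], [456.0, 142.0]), ([370, 140, 47, 62, 385], [391.0, 166.0]), ([279, 146, 9, 6, 31], [282.0, 149.0]), ([258, 161, 24, 12, 62], [269.0, 167.0]), ([363, 178, 7, 6, 32], [366.0, 180.0]), ([297, 194, 42, 64, 1246], [316.0, 226.0]), ([357, 207, 9, 6, 35], [361.0, 210.0]), ([341, 211, 22, 14, 162], [350.0, 217.0]), ([333, 221, 8, 11, 38], [337.0, 226.0]), ([344, 226, 9, 11, 58], [348.0, 231.0]), ([290, 249, 9, 8, 58], [294.0, 253.0]), ([289, 264, 11, 8, 50], [294.0, 267.0]), ([373, 274, 8, 9, 49], [376.0, 278.0]), ([380, 288, 10, 7, 30], [384.0, 291.0]), ([167, 290, 5, 12, 29], [169.0, 295.0]), ([0, 316, 6, 7, 27], [2.0, 319.0]), ([155, 319, 6, 5, 25], [158.0, 321.0]), ([139, 320, 6, 5, 21], [141.0, 322.0]), ([287, 322, 10, 9, 61], [292.
[... 3429 characters left out ...]
, 11, 113], [499.0, 220.0]), ([516, 215, 44, 16, 45], [537.0, 223.0]), ([107, 223, 9, 19, 74], [111.0, 232.0]), ([61, 231, 10, 22, 82], [65.0, 245.0]), ([474, 250, 14, 8, 24], [481.0, 253.0]), ([483, 253, 15, 9, 24], [490.0, 258.0]), ([68, 278, 13, 6, 32], [75.0, 280.0]), ([25, 296, 44, 17, 192], [47.0, 302.0]), ([68, 306, 12, 8, 59], [74.0, 310.0]), ([39, 318, 15, 7, 38], [46.0, 321.0]), ([348, 324, 14, 28, 233], [353.0, 340.0]), ([118, 336, 28, 65, 874], [129.0, 368.0]), ([409, 336, 27, 64, 865], [425.0, 368.0]), ([351, 386, 36, 34, 1023], [367.0, 404.0]), ([168, 408, 11, 12, 107], [173.0, 414.0]), ([425, 409, 102, 11, 664], [483.0, 416.0])]
[[16, 119, 203], [16, 120, 191], [16, 118, 196]]
```

Emit:
drive_tool --pt "0 0 0 0.14" --pt "0 0 0 0.28" --pt "0 0 0 0.42" --pt "0 0 0 0.56" --pt "0 0 0 0.7" --pt "0.002 -0.006 -0.004 0.84" --pt "0.005 -0.014 -0.01 0.98" --pt "0.008 -0.022 -0.015 1.12" --pt "0.011 -0.03 -0.02 1.26" --pt "0.013 -0.037 -0.025 1.4" --pt "0.015 -0.042 -0.028 1.54" --pt "0.015 -0.0435 -0.0295 1.68" --pt "0.015 -0.0435 -0.0295 1.8" --pt "0.015 -0.0435 -0.0295 1.8" --pt "0.015 -0.0435 -0.0295 1.8"

```text
t: 22.25
eef_pos: [570.0, -60.4, 200.5]
ee_rot: [2.276, 1.473, 0.768]
force: [-0.2, 0.1, -2.5]
opening: 68.3
grip_force: 29.9
```

```bash
python3 st.py
```

```text
22.25 [569.991246   -60.43923286 200.47315816] [[ 0.323  0.736  0.595]
 [ 0.909 -0.416  0.021]
 [ 0.263  0.534 -0.803]] [-0.415 -0.169  2.082  0.422  0.685 -0.248]
```

Emit:
drive_tool --pt "-0.008 0 -0.002 0.1" --pt "-0.018 -0.001 -0.004 0.2" --pt "-0.03 -0.002 -0.006 0.3" --pt "-0.042 -0.002 -0.009 0.4" --pt "-0.055 -0.003 -0.012 0.5" --pt "-0.067 -0.004 -0.015 0.6" --pt "-0.078 -0.005 -0.017 0.7" --pt "-0.088 -0.005 -0.02 0.8" --pt "-0.097 -0.006 -0.021 0.9" --pt "-0.101 -0.006 -0.022 1.0" --pt "-0.101 -0.006 -0.022 1.047" --pt "-0.101 -0.006 -0.022 1.047" --pt "-0.101 -0.006 -0.022 1.047"

```text
t: 23.55
eef_pos: [519.8, -150.1, 188.3]
ee_rot: [2.97, 0.151, 0.981]
force: [-0.4, -0.1, -0.9]
opening: 68.2
grip_force: 29.9
```

```bash
python3 st.py; python3 -c "
from h import *
from rig import eyes
c=eyes.capture('side')['color'][90:310,170:370]; d=eyes.capture('wrist')['color']; a=eyes.capture('scene')['color'][140:330,180:400]
cv2.imwrite('pics/p7.png',np.hstack([np.vstack([cv2.resize(c,(300,300)),cv2.resize(a,(300,300))]),cv2.resize(d,(500,600))]))"
```

```text
23.55 [ 519.77154579 -150.10876498  188.30364972] [[ 0.799  0.089  0.595]
 [ 0.095 -0.995  0.021]
 [ 0.594  0.04  -0.803]] [-0.708 -0.201  2.135  0.595  0.801  0.429]
```

View pics/p7.png

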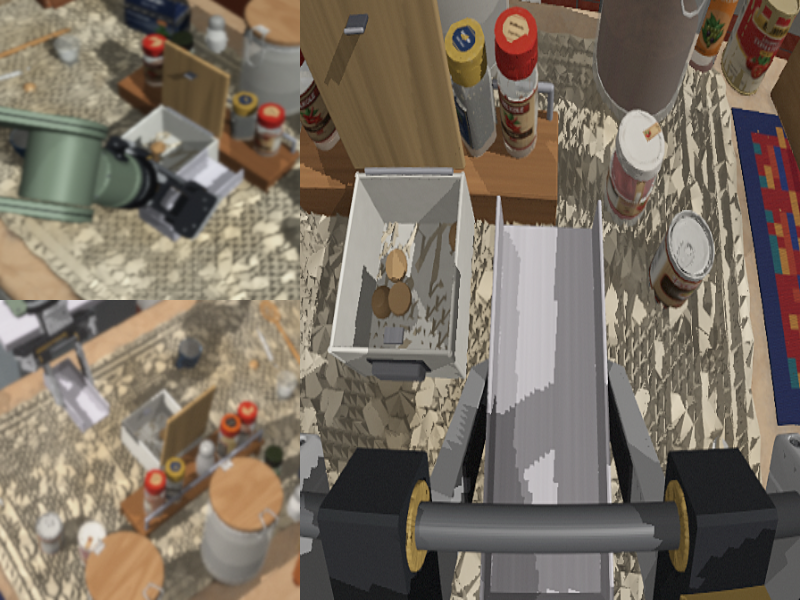

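The tray is empty. Three biscuits show in the box at (396,265), (382,300), (400,297), and part of a fourth at the right wall (453,237), where the wall hides the rest. I set the tray back down.

Emit:
drive_tool --pt "-0.02 0.003 0.02 0" --pt "-0.045 0.009 0.046 0" --pt "-0.07 0.014 0.072 0" --pt "-0.092 0.018 0.095 0" --pt "-0.107 0.021 0.111 0" --pt "-0.116 0.022 0.12 0" --pt "-0.121 0.023 0.125 0" --pt "-0.124 0.023 0.128 0" --pt "-0.124 0.023 0.128 0" --pt "-0.124 0.023 0.128 0"

```text
t: 24.7
eef_pos: [499.2, -182.2, 13.1]
ee_rot: [2.969, 0.149, 0.982]
force: [-0.3, 0.8, -1.8]
opening: 68.3
grip_force: 29.9
```

Emit:
drive_tool --pt "-0.001 0 0.0013 0" --pt "-0.001 0 0.0013 0" --pt "-0.001 0 0.0013 0"

```text
t: 25.0
eef_pos: [499.1, -182.2, 11.5]
ee_rot: [2.969, 0.149, 0.983]
force: [0.2, 0.4, -0.3]
opening: 68.3
grip_force: 29.9
```

Emit:
drive_tool --pt "0 0 0 0" --pt "0 0 0 0" --pt "0 0 0 0" --pt "0 0 0 0" --pt "0 0 0 0" --pt "0 0 0 0" --pt "0 0 0 0" --pt "0.01 0 -0.014 0" --pt "0.03 0.002 -0.04 0" --pt "0.054 0.003 -0.073 0" --pt "0.08 0.005 -0.11 0" --pt "0.11 0.007 -0.15 0" --pt "0.11 0.007 -0.15 0" --fingers -1

```text
t: 26.3
eef_pos: [501.9, -185.7, 206.8]
ee_rot: [2.953, 0.153, 0.995]
force: [0.9, -0.2, -0.1]
opening: 94.0
grip_force: 0.0
```

Emit:
drive_tool --pt "0 -0.045 0 0" --pt "0 -0.09 0 0" --pt "0 -0.135 0 0" --pt "0 -0.18 0 0" --pt "0 -0.18 0 0" --pt "0 -0.18 0 0"

```text
t: 26.9
eef_pos: [481.8, -0.7, 189.4]
ee_rot: [2.972, 0.156, 0.981]
force: [-0.1, -0.6, 0.1]
opening: 94.0
grip_force: 0.0
```

```bash
python3 st.py
python3 - <<'E'
from h import *
from rig import eyes
c=eyes.capture("wrist"); im=c["color"]; cv2.imwrite("pics/last.png",im)
h=cv2.cvtColor(im,cv2.COLOR_BGR2HSV)
m=cv2.inRange(h,(12,80,50),(20,220,255)); m=cv2.morphologyEx(m,cv2.MORPH_OPEN,np.ones((3,3)))
print("mouth px",proj(place([611,12,.06],[[-64,-61,78],[-64,61,78],[64,61,78],[64,-61,78]]),c).round().tolist())
q=proj(place([611,12,.06],[[-64,-61,8],[-64,61,8],[64,61,8],[64,-61,8]]),c).round(); print("floor px",q.tolist())
k,_,st,ce=cv2.connectedComponentsWithStats(m)
print([(st[i].tolist(),ce[i].round().tolist()) for i in range(1,k) if st[i,4]>60])
S=eyes.capture("scene"); tr=[[-75,-34,34],[-75,34,34],[75,34,34],[75,-34,34]]
a=eyes.capture("side")
for n,cc in(("scene",S),("side",a)):
    b=cv2.imread(f"pics/{n}0.png"); u=proj(place([495,-181,.094],tr),cc).astype(np.int32)
    M=np.zeros(b.shape[:2],np.uint8); cv2.fillConvexPoly(M,u,255)
    f=lambda I:(cv2.inRange(cv2.cvtColor(I,cv2.COLOR_BGR2HSV),(10,90,60),(22,220,255))&M).astype(bool).sum()
    d=cv2.absdiff(b,cc["color"]).max(2); e=lambda p:proj(p,cc)[0].astype(int)
    print(n,"brown in tray",f(b),"->",f(cc["color"]), {k:int(np.median(d[y-5:y+6,x-5:x+6])) for k,(x,y) in {"mug":e([465,213,40]),"tin":e([659,-311,40]),"jam":e([734,-250,50])}.items()})
E
```

```text
26.9 [481.8442686   -0.66437527 189.41214888] [[ 0.799  0.092  0.594]
 [ 0.097 -0.995  0.023]
 [ 0.593  0.039 -0.804]] [-0.345 -0.422  2.284  0.35   0.709  0.921]
mouth px [[334.0, 223.0], [204.0, 217.0], [218.0, 105.0], [331.0, 110.0]]
floor px [[322.0, 243.0], [214.0, 238.0], [224.0, 140.0], [321.0, 145.0]]
[([111, 0, 305, 146, 25035], [266.0, 72.0]), ([390, 2, 24, 17, 278], [401.0, 10.0]), ([542, 28, 15, 11, 89], [549.0, 33.0]), ([157, 35, 14, 28, 192], [164.0, 51.0]), ([361, 47, 10, 28, 171], [365.0, 62.0]), ([469, 127, 21, 13, 131], [478.0, 134.0]), ([294, 140, 22, 21, 371], [305.0, 150.0]), ([214, 157, 47, 48, 1291], [238.0, 184.0]), ([508, 167, 34, 32, 374], [524.0, 183.0])]
scene brown in tray 162 -> 0 {'mug': 27, 'tin': 1, 'jam': 1}
side brown in tray 364 -> 0 {'mug': 88, 'tin': 5, 'jam': 5}
```

Run:
```python
import cv2,numpy as np
im=cv2.imread("pics/last.png"); h=cv2.cvtColor(im,cv2.COLOR_BGR2HSV)
print(h[150,305],h[184,238])
c=h[100:250:4,198:342:3]
for r in c: print("".join("#" if 10<=p[0]<=20 and p[1]>95 and p[2]>90 else "+" if 8<=p[0]<=22 and p[1]>80 and p[2]>25 else "." if p[2]>120 else "-" for p in r))
w=cv2.imread("pics/last.png")[165:202,505:545]; print("blob524",cv2.cvtColor(w,cv2.COLOR_BGR2HSV).reshape(-1,3).mean(0))
```

```text
[ 17 116  97] [ 17  82 146]
+++++++.......................-----+############
+++.........-...---------------.........###+####
+++........................-................####
+++.....................................---.####
+++..................................------.####
+++...............................---------.####
+++............................------------.++++
+++.........................---------------.++++
+++.......................-----------------.++++
---....................--------------------.++++
--..................---------------++------.++++
--......-..-........-...-..---..-+####+----..-..
--........-...........--..---...+#####++---.....
--.................-..-.--..-...+#####++----....
--.......-...-........-.--.---..-#####+.----....
--..........#####.....---..--...---++-------....
--.....-..-#######.-..--...--......---..----..-.
-.......-.-#######+----....--......--.-.----.--.
-.......-.-#######.-.-.....--.........-.----.--.
-.........--#####+.-.......--.........-.----....
-..............####.-.....--..-.......-.----....
-......+####--######......---.-......-..----....
......-#####+########.-...--....-....-------....
-.....#####++########........-.--..-.--.---.....
-.....######++#######-....-..--....--...---....-
......-######.-#####-.....--....-.--.-..----....
.......-.##........---.-..-.....--...-------....
.............................----.--.--.----..--
...................-.........-....--.-------...-
.....--......................-.-.---.-..--.--...
...............................------+-------..-
.-.............................................-
-...........................................-..-
--.........----...........--------...........--.
.-.....-------..................-.........-.-...
.-----------------------................-.-.....
.....--..--..-.----------------........-.--.....
.-......-................-............--..-.....
blob524 [17.22905405 78.87702703 86.4722973 ]
```

```bash
cat > find.py <<'E'
from h import *
from rig import eyes
def ray(px,c,z=8):
    f=lambda X: proj([X[0],X[1],z],c)[0]-px
    return least_squares(f,[600,0],x_scale=50).x.round()
W=eyes.capture("wrist");S=eyes.capture("scene");B=eyes.capture("side")
print("w blobs",[ray(p,W) for p in((524,183),(478,134),(305,150),(238,184))])
for n,c in(("scene",S),("side",B)):
    b=cv2.imread(f"pics/{n}0.png"); im=c["color"]
    d=cv2.absdiff(cv2.GaussianBlur(b,(3,3),0),cv2.GaussianBlur(im,(3,3),0)).max(2)>22
    h=cv2.cvtColor(im,cv2.COLOR_BGR2HSV); m=(cv2.inRange(h,(10,85,50),(22,230,255))>0)&d
    k,_,st,ce=cv2.connectedComponentsWithStats(m.astype(np.uint8))
    print(n,[(st[i].tolist(),ray(ce[i],c).tolist()) for i in range(1,k) if 15<st[i,4]<200 and st[i,1]>100])
    print(" box floor px",proj(place([611,12,.06],[[-64,-61,8],[-64,61,8],[64,61,8],[64,-61,8]]),c).round().tolist())
E
python3 find.py
```

```text
w blobs [array([ 656., -321.]), array([ 723., -265.]), array([670., -30.]), array([614.,  47.])]
scene [([356, 108, 14, 16, 146], [299.0, 554.0]), ([243, 135, 16, 11, 44], [168.0, 112.0]), ([363, 178, 5, 5, 22], [560.0, 348.0]), ([333, 222, 7, 10, 40], [663.0, 140.0])]
 box floor px [[269.0, 229.0], [298.0, 212.0], [323.0, 237.0], [294.0, 256.0]]
side [([185, 151, 8, 6, 31], [564.0, 348.0]), ([278, 152, 12, 7, 46], [752.0, 150.0]), ([292, 161, 5, 6, 21], [755.0, 107.0]), ([304, 175, 13, 26, 76], [736.0, 23.0]), ([259, 200, 9, 6, 22], [600.0, 70.0]), ([214, 305, 9, 7, 31], [317.0, -87.0]), ([269, 362, 12, 8, 48], [318.0, -281.0]), ([312, 409, 19, 11, 139], [313.0, -430.0]), ([380, 415, 8, 5, 21], [404.0, -526.0])]
 box floor px [[280.0, 240.0], [246.0, 214.0], [280.0, 186.0], [314.0, 210.0]]
```

Only four biscuits are in the box. Both cameras agree on a new brown blob at about (562, 348), so one rolled off past the box. I'll fetch it, starting with a closer look.

Emit:
drive_tool --pt "0.012 -0.045 -0.005 0" --pt "0.024 -0.09 -0.005 0" --pt "0.034 -0.135 0 0" --pt "0.044 -0.18 0 0" --pt "0.054 -0.225 0 0" --pt "0.064 -0.27 0 0" --pt "0.071 -0.315 0 0" --pt "0.071 -0.315 0 0" --pt "0.071 -0.315 0 0"

```text
t: 28.1
eef_pos: [512.2, 317.9, 219.5]
ee_rot: [2.971, 0.15, 0.98]
force: [-1.0, 0.3, -0.5]
opening: 93.9
grip_force: 0.0
```

```bash
python3 st.py
cat > f2.py <<'E'
from find import *
im=W["color"]; cv2.imwrite("pics/f2.png",im)
h=cv2.cvtColor(im,cv2.COLOR_BGR2HSV); m=cv2.inRange(h,(12,85,50),(20,230,255)); m=cv2.morphologyEx(m,cv2.MORPH_OPEN,np.ones((5,5)))
k,_,st,ce=cv2.connectedComponentsWithStats(m)
print("pred px",proj([562,348,8],W).round())
print([(st[i].tolist(),ray(ce[i],W).tolist()) for i in range(1,k) if st[i,4]>60])
print("spoon/glass from side", [ray(p,cal("side"),5) for p in((150,158),(185,145),(213,132),(215,112))])
E
python3 f2.py | grep -v "^scene\|^side\|^w bl\|box fl"
```

```text
28.1 [512.19473211 317.9237285  219.53514173] [[ 0.8    0.088  0.594]
 [ 0.094 -0.995  0.02 ]
 [ 0.593  0.039 -0.804]] [ 0.59  -0.037  1.919 -0.475  0.757  2.326]
pred px [[249. 258.]]
[([0, 0, 183, 108, 9535], [894.0, 634.0]), ([143, 0, 18, 19, 234], [962.0, 560.0]), ([174, 0, 13, 33, 257], [944.0, 508.0]), ([116, 78, 24, 27, 246], [787.0, 552.0]), ([365, 86, 195, 106, 9568], [741.0, 68.0]), ([407, 114, 18, 21, 237], [777.0, 133.0]), ([99, 131, 105, 202, 2142], [577.0, 467.0]), ([405, 135, 17, 8, 96], [753.0, 139.0]), ([522, 198, 20, 19, 311], [668.0, -29.0]), ([502, 240, 8, 15, 98], [607.0, 20.0]), ([239, 246, 19, 21, 327], [564.0, 349.0]), ([102, 305, 8, 10, 71], [485.0, 505.0])]
spoon/glass from side [array([473., 418.]), array([578., 386.]), array([670., 368.]), array([728., 432.])]
```

```bash
python3 - <<'E'
import cv2,numpy as np
h=cv2.cvtColor(cv2.imread("pics/f2.png"),cv2.COLOR_BGR2HSV)[200:320:3,150:290:2]
for r in h: print("".join("#" if 12<=p[0]<=20 and p[1]>85 and p[2]>60 else "S" if p[1]<22 and p[2]>110 else "-" if p[2]<70 else " " for p in r))
E
python3 - <<'E'
import cv2,numpy as np
h=cv2.cvtColor(cv2.imread("pics/side0.png"),cv2.COLOR_BGR2HSV)[130:165:1,140:235:1]
for r in h: print("".join("S" if p[1]<22 and p[2]>130 else "-" if p[2]<70 else " " for p in r))
E
```

```text
-#####                                                         
       #####                                                          
      ######                                                          
     -#####                                                           
  -  ######                                                           
    ######                                                            
    #####                                                             
   ######                                                             
   #####                       S                                      
  #####                        SS                -                    
 ######         -   -            S                                    
######      -           -       S                                     
#####      -   -            SS                                        
#####                       S   S                                     
####                       SSSSS                                      
###                        SSSSS          
[... 3164 characters left out ...]
        
                                SSSSSSSSS                                                      
                             SSSSSSSSS                                                         
                           SSSSSSS                                                             
                      SSSSSSSSS                                                                
                     SSSSS                                                                     
                  SSSSSS                                                                       
                SSSSS                                                                          
                SSS
```

Emit:
drive_tool --pt "-0.01 -0.008 0.035 0" --pt "-0.02 -0.015 0.07 0" --pt "-0.03 -0.022 0.108 0" --pt "-0.04 -0.028 0.142 0" --pt "-0.0456 -0.032 0.1637 0" --pt "-0.0456 -0.032 0.1637 0" --pt "-0.0456 -0.032 0.1637 0" --pt "-0.0456 -0.032 0.1637 0" --fingers 0.06

```text
t: 29.25
eef_pos: [570.8, 348.8, 62.5]
ee_rot: [2.971, 0.147, 0.986]
force: [0.7, -0.3, -0.2]
opening: 44.3
grip_force: 0.0
```

```bash
python3 st.py;  python3 f2.py | grep -A1 "^pred"
```

```text
29.25 [570.77715882 348.80676737  62.51151405] [[ 0.798  0.086  0.597]
 [ 0.092 -0.996  0.022]
 [ 0.596  0.037 -0.802]] [ 0.577  0.338  1.878 -0.745  0.47   2.644]
pred px [[275. 294.]]
[([58, 0, 16, 23, 196], [826.0, 591.0]), ([86, 0, 65, 54, 2059], [814.0, 529.0]), ([76, 20, 30, 36, 479], [787.0, 551.0]), ([129, 36, 10, 14, 97], [784.0, 505.0]), ([520, 52, 40, 54, 1061], [792.0, 93.0]), ([98, 58, 13, 12, 128], [757.0, 526.0]), ([443, 60, 117, 125, 9995], [723.0, 157.0]), ([69, 89, 132, 259, 4181], [606.0, 460.0]), ([256, 273, 36, 36, 1028], [564.0, 349.0]), ([46, 381, 36, 39, 834], [478.0, 481.0])]
```

Emit:
drive_tool --pt "-0.008 -0.001 0.011 -0.02" --pt "-0.017 -0.001 0.022 -0.04" --pt "-0.025 -0.002 0.033 -0.07" --pt "-0.031 -0.002 0.04 -0.07" --pt "-0.0333 -0.0023 0.043 -0.07" --pt "-0.0333 -0.0023 0.043 -0.07" --pt "-0.0333 -0.0023 0.043 -0.07"

```text
t: 30.3
eef_pos: [569.0, 348.8, 6.8]
ee_rot: [2.943, 0.25, 0.975]
force: [-1.8, -0.7, 2.9]
opening: 44.2
grip_force: 1.7
```

```bash
python3 st.py
```

```text
30.3 [569.04414142 348.75096571   6.77446114] [[ 0.79   0.142  0.596]
 [ 0.162 -0.987  0.021]
 [ 0.591  0.08  -0.803]] [ 0.579  0.444  1.887 -0.929  0.395  2.778]
```

Emit:
drive_tool --pt "0.0008 0 -0.001 0" --pt "0.0008 0 -0.001 0" --pt "0.0008 0 -0.001 0" --pt "0.0008 0 -0.001 0" --pt "0.0008 0 -0.001 0" --pt "0.0008 0 -0.001 0" --fingers 1

```text
t: 30.9
eef_pos: [569.7, 349.3, 8.6]
ee_rot: [2.943, 0.251, 0.977]
force: [-1.9, -0.1, 4.9]
opening: 25.2
grip_force: 30.1
```

```bash
python3 st.py
```

```text
30.9 [569.71227787 349.2713767    8.5689082 ] [[ 0.79   0.143  0.597]
 [ 0.162 -0.987  0.021]
 [ 0.592  0.08  -0.802]] [ 0.579  0.441  1.886 -0.925  0.397  2.773]
```

Emit:
drive_tool --pt "0.006 0.001 -0.008 0" --pt "0.018 0.0024 -0.024 0" --pt "0.035 0.005 -0.048 0" --pt "0.053 0.007 -0.072 0" --pt "0.071 0.01 -0.096 0" --pt "0.088 0.012 -0.12 0" --pt "0.103 0.014 -0.14 0" --pt "0.112 0.015 -0.152 0" --pt "0.112 0.015 -0.152 0"

```text
t: 31.8
eef_pos: [570.5, 349.9, 199.9]
ee_rot: [2.943, 0.249, 0.982]
force: [0.3, 0.2, -0.3]
opening: 24.9
grip_force: 29.6
```

```bash
python3 st.py
```

```text
31.8 [570.47302862 349.9281826  199.89158082] [[ 0.788  0.142  0.599]
 [ 0.16  -0.987  0.023]
 [ 0.594  0.078 -0.801]] [ 0.579  0.125  1.798 -0.492  0.71   2.274]
```

Emit:
drive_tool --pt "-0.002 0.02 0.002 0" --pt "-0.006 0.06 0.005 0" --pt "-0.01 0.1 0.008 0" --pt "-0.014 0.14 0.011 0" --pt "-0.018 0.18 0.014 0" --pt "-0.022 0.22 0.017 0" --pt "-0.026 0.26 0.02 0" --pt "-0.03 0.3 0.023 0" --pt "-0.033 0.33 0.0255 0" --pt "-0.0345 0.3446 0.0266 0" --pt "-0.0345 0.3446 0.0266 0" --pt "-0.0345 0.3446 0.0266 0"

```text
t: 33.0
eef_pos: [605.6, 4.0, 180.5]
ee_rot: [2.946, 0.249, 0.969]
force: [0.5, 1.0, -0.1]
opening: 24.7
grip_force: 29.6
```

```bash
python3 st.py
```

```text
33.0 [605.55758769   4.02436886 180.47220479] [[ 0.793  0.142  0.592]
 [ 0.161 -0.987  0.021]
 [ 0.587  0.079 -0.805]] [-0.223 -0.066  2.036  0.284  0.572  0.987]
```

Emit:
drive_tool --pt "-0.012 -0.002 0.016 0" --pt "-0.03 -0.004 0.04 0" --pt "-0.048 -0.006 0.065 0" --pt "-0.062 -0.008 0.084 0" --pt "-0.07 -0.0095 0.096 0" --pt "-0.07 -0.0095 0.096 0" --pt "-0.07 -0.0095 0.096 0"

```text
t: 33.7
eef_pos: [606.8, 5.2, 63.0]
ee_rot: [2.944, 0.253, 0.973]
force: [0.6, 0.4, 1.3]
opening: 24.8
grip_force: 29.6
```

Emit:
drive_tool --pt "0 0 0 0" --pt "0 0 0 0" --pt "0 0 0 0" --pt "0 0 0 0" --pt "0 0 0 0" --fingers 0.1

```text
t: 34.2
eef_pos: [607.3, 3.8, 63.7]
ee_rot: [2.943, 0.25, 0.975]
force: [0.9, 0.0, -0.3]
opening: 42.4
grip_force: 0.0
```

Emit:
drive_tool --pt "0.015 0.002 -0.02 0" --pt "0.035 0.005 -0.048 0" --pt "0.06 0.008 -0.082 0" --pt "0.08 0.01 -0.11 0" --pt "0.09 0.01 -0.145 0" --pt "0.06 0.01 -0.18 0" --pt "0.02 0.01 -0.2 0" --pt "0.0 0.01 -0.2 0" --pt "0.0 0.01 -0.2 0"

```text
t: 35.1
eef_pos: [486.9, -10.0, 222.7]
ee_rot: [2.945, 0.248, 0.97]
force: [0.8, 0.2, -0.2]
opening: 42.1
grip_force: 0.0
```

```bash
python3 st.py
python3 - <<'E'
from find import *
im=W["color"]
print("mouth px",proj(place([611,12,.06],[[-64,-61,78],[-64,61,78],[64,61,78],[64,-61,78]]),W).round().tolist())
h=cv2.cvtColor(im,cv2.COLOR_BGR2HSV); m=cv2.inRange(h,(12,80,50),(20,230,255)); m=cv2.morphologyEx(m,cv2.MORPH_OPEN,np.ones((3,3)))
q=proj(place([611,12,.06],[[-66,-63,78],[-66,63,78],[66,63,78],[66,-63,78]]),W).astype(int)
x0,y0=q.min(0);x1,y1=q.max(0)
for r in range(max(y0,0),y1,4): print("".join("#" if m[r,c] else "." for c in range(max(x0,0),min(x1,560),3)))
tr=[[-75,-34,34],[-75,34,34],[75,34,34],[75,-34,34]]; print("tray px",proj(place([495,-181,.094],tr),W).round().tolist(), proj(place([495,-181,.094],tr),S).round().tolist())
E
```

```text
35.1 [486.88293112  -9.97916653 222.69566572] [[ 0.793  0.141  0.593]
 [ 0.16  -0.987  0.02 ]
 [ 0.588  0.079 -0.805]] [-0.367 -0.451  2.228  0.33   0.796  0.873]
w blobs [array([ 707., -363.]), array([ 777., -294.]), array([696., -36.]), array([629.,  45.])]
scene [([362, 106, 14, 16, 133], [299.0, 587.0]), ([346, 124, 12, 7, 23], [319.0, 480.0]), ([247, 130, 11, 7, 35], [138.0, 138.0]), ([370, 140, 8, 9, 36], [433.0, 491.0]), ([263, 155, 12, 13, 93], [297.0, 110.0]), ([332, 222, 8, 10, 40], [663.0, 140.0]), ([290, 229, 6, 6, 28], [601.0, 6.0])]
 box floor px [[269.0, 229.0], [298.0, 212.0], [323.0, 237.0], [294.0, 256.0]]
side [([278, 152, 12, 7, 46], [752.0, 150.0]), ([292, 161, 5, 6, 21], [755.0, 107.0]), ([304, 176, 6, 7, 29], [741.0, 43.0]), ([311, 181, 6, 20, 42], [732.0, 7.0]), ([216, 193, 6, 5, 18], [531.0, 168.0]), ([259, 200, 9, 6, 21], [600.0, 70.0]), ([277, 211, 9, 8, 54], [607.0, 5.0]), ([153, 244, 19, 16, 102], [314.0, 134.0]), ([216, 305, 7, 6, 20], [320.0, -88.0]), ([255, 363, 6, 17, 55], [284.0, -264.0]), ([269, 362, 12, 9, 48], [318.0, -282.0]), ([311, 410, 21, 10,
[... 1020 characters left out ...]
.....#............................
......#####..######.....##.................
.....##############...######...............
.....##############..#######...............
.....##############..#######...............
......#####..#####....######...............
........................##.................
...........................................
...........................................
...........................................
...........................................
...........................................
...........................................
tray px [[448.0, 386.0], [388.0, 386.0], [383.0, 248.0], [437.0, 252.0]] [[204.0, 222.0], [221.0, 211.0], [249.0, 241.0], [232.0, 252.0]]
```

Run:
```python
from h import *
from rig import eyes,order
for n in("scene","side"):
    b=cv2.imread(f"pics/{n}0.png"); c=eyes.capture(n); im=c["color"]
    for k,p,r in(("mug",[465,213,30],14),("tray",[495,-181,20],32),("trayopen",[550,-176,20],14),("spoon",[540,405,5],14),("tin",[659,-311,40],14),("glass",[690,400,30],14),("jam",[734,-250,50],14)):
        x,y=proj(p,c)[0].astype(int); t=b[y-r:y+r,x-r:x+r]
        q=cv2.matchTemplate(im[y-r-8:y+r+8,x-r-8:x+r+8],t,cv2.TM_CCOEFF_NORMED); _,v,_,l=cv2.minMaxLoc(q); print(n,k,round(v,2),l[0]-8,l[1]-8)
```

```text
scene mug 0.76 0 -1
scene tray 0.76 0 0
scene trayopen 0.67 -1 0
scene spoon 0.68 0 0
scene tin 1.0 0 0
scene glass 1.0 0 0
scene jam 1.0 0 0
side mug 0.54 -4 -8
side tray 0.69 0 0
side trayopen 0.84 0 0
side spoon 0.14 -8 -7
side tin 1.0 0 0
side glass 1.0 0 0
side jam 1.0 0 0
```

Emit:
drive_tool --pt "0.02 0.04 -0.02 0" --pt "0.04 0.08 -0.04 0" --pt "0.06 0.12 -0.05 0" --pt "0.06 0.16 -0.05 0" --pt "0.06 0.2 -0.05 0" --pt "0.06 0.24 -0.05 0" --pt "0.06 0.28 -0.05 0" --pt "0.06 0.32 -0.05 0" --pt "0.06 0.32 -0.05 0" --pt "0.06 0.32 -0.05 0"

```text
t: 36.35
eef_pos: [553.4, -317.9, 325.1]
ee_rot: [2.945, 0.249, 0.973]
force: [-0.1, 0.7, -0.5]
opening: 42.2
grip_force: 0.0
```

Run:
```python
from h import *
from rig import eyes,order
for n in("scene","side"):
    b=cv2.imread(f"pics/{n}0.png"); c=eyes.capture(n); im=c["color"]
    for k,p,r in(("mug",[465,213,30],14),("spoon",[540,405,5],14)):
        x,y=proj(p,c)[0].astype(int); t=b[y-r:y+r,x-r:x+r]
        q=cv2.matchTemplate(im[y-r-8:y+r+8,x-r-8:x+r+8],t,cv2.TM_CCOEFF_NORMED); _,v,_,l=cv2.minMaxLoc(q); print(n,k,round(v,2),l[0]-8,l[1]-8)
```

```text
scene mug 0.69 0 0
scene spoon 0.75 0 0
side mug 0.39 -8 7
side spoon 0.1 1 -8
```

```bash
python3 -c "
from rig import order; print(order.job_done())"
```

```text
the job is handed in; nothing more can be done
None
```

The job is handed in at about 36 s: lid open, box against the ledge, tray empty and flat where it was. One biscuit rolled onto the worktop in the pour, so I picked it up and dropped it in with the gripper. All five now show in the box; the mug and teaspoon were checked in only one camera view (unmoved).

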